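# Push the slide tray out over the end of the bench riser

## Robot

A 7-joint arm with a two-finger parallel gripper is mounted at the origin on the work surface. World frame = base frame: x ahead of the robot, y to its left, z up, the work surface at z = 0. Lengths are in m, angles in rad, forces in N, time in s.
With the tool pointing down it reaches from about 0.425 to 0.925 m from the base axis. Payload 6.8 kg.
Tool frame: the origin (TCP) lies on the centre line of the jaws, within the pads' length; the fingertips stand 8 mm ahead of it and the grasp point (between the pads) lies 11 mm behind it (bot.tips_ahead is the distance from the TCP to the fingertips, in m); z points along the fingers, y is the line along which they close (so a half turn about z gives the same grasp; the last joint's range is limited). The gripper opens to 85 mm and grips with 20 to 120 N. Pads are 22 mm wide; open, the fingers measure 114 mm over their backs; the gripper's body (76 mm by 85 mm) begins 54 mm behind the grasp point. The pads swing forward as they close: fully open they stand 13 mm farther back than shut.
Start: joints at [1.035, 0.477, 0.022, 1.555, -0.011, 1.109, -0.083], TCP at [0.28, -0.614, 0.239] pointing down, gripper open.
Joint ranges: [-2.96, 2.96], [-0.34, 2.1], [-1.41, 1.46], [0.24, 2.44], [-1.37, 4.51], [0.17, 1.92], [-2.96, 2.96]. Speed limits (rad/s): [2.39, 2.39, 3.14, 3.14, 3.14, 3.14, 3.14].

## Interface

Orientations are given as a unit quaternion [w, x, y, z].
In Python, from station import bot gives the robot as it stands.
- The arm moves only by the tool send_rows, never from a script. Its argument "deltas" is text: rows parted by semicolons, each of 4 numbers parted by spaces: the shift along the tool's x, y, z in m, then the turn about the tool's z in degrees. In form: x y z spin; .... A call has 1 to 5 rows; each row is the pose to reach, as a shift and turn from the pose commanded when the call began, along the tool's axes at that moment; what a row does not reach only later rows make up. A row lasts 1/10 s, in which the tool goes at most 50 mm and 8.59 degrees, less where a joint would pass 70% of its speed; a pose out of reach is approached as far as the arm can. A call with a gripper value outside its range is refused whole. "claw" is the opening, from 0 (shut) to 1 (fully open), set as the call begins (left out, the last holds). The fingers move at their own pace and stop on an object; "force" is the grip in N (left out, the last holds). Time passes only in rows, so rows that repeat a pose let the fingers close. It gives the time, the measured TCP pose, the force, the opening and the grip force at its end, in the units of the state.
- bot.get_obs(): the state, without advancing time (a new reading comes with each control period).
- bot.read_camera(name): name is "side" or "top" or "wrist"; returns a dict with "img" (384x512x3 uint8, red, green, blue), "depth" (384x512 float32, m along the optical axis (not along the pixel's ray), 0 where there is no reading), "fx", "fy", "cx", "cy" (pixels), "camera_from_world" (4x4, takes a point from world to camera coordinates). Camera axes: x right, y up, looking along -z (the intrinsics and any distortion apply to the point x, -y, -z); pixel columns grow to the right and rows downward; lengths in m; the calibration is good to about 2 mm. A picture is of the moment at which its call begins.
- bot.hand_in(): hands the job in; it is judged then, once.
Trained networks look in a picture, given as the dict that the camera call returned (one of the last four; its "shot" number tells which), for a name from the list of things; names that differ only in an ending like _2 or _b are one class to them, and where a whole thing is asked for, a point or a joint stands for the part that bears it (a point fixed in the world has none). Each returns a list of dicts, best first, with "confidence" (0 to 1); they miss things now and then, are a little off and sometimes report something else, mostly with a low value. They report only what shows in the picture. A call takes as long as a camera call. They do not tell look-alikes from the thing itself.
- bot.masks_of(picture, query): "mask" (384x512 bool, what is visible of it).
- bot.landmark_of(picture, query): "xyz" ([x, y, z] in m, in world coordinates, good to about 4 mm: a listed point, or the origin of a listed thing).
The state is a dict: "t": time; "q": joint angles; "joint_vel": joint speeds; "joint_torque": joint torques, N m; "eef_pos": TCP position; "tool_rot": TCP orientation; "contact_force": force on the tool from outside, world axes, zero at the start; "torque": the same for the moment, N m; "gripper_width": opening from 0.0 (shut) to 1.0 (fully open); "grasp_force": force on a finger pad.
Only numpy, scipy, OpenCV 4.12 (cv2) and the standard library are available. Lean on these libraries where they do the work, as an engineer would, in place of code of your own. Each camera call takes 0.05 s, during which the arm holds its last target. There are 200 camera calls.

## Task

The thin slide tray lies flat on the bench riser and cannot be got hold of. With the fingertips against its end, push it along the ledge towards the blue slide box until it sticks out about 4 cm past that end of the riser, square with the ledge, so that its edge can be taken from there. Do not lift it or touch the glass slides, leave everything else where it stands, and come away from it.

Things in the scene. Friction and masses are not known exactly. Their poses are not given: they have to be found in the camera images.
- riser: Low honey-coloured wooden bench riser, fixed to the table: the ledge. Board 500 mm long (along its own y), 200 mm deep (x), its top face 90 mm above the table, with both ends open: they lie at its y = +250 and -250 mm. The origin is on the table under the middle of the board; +x points to the back. Along the back edge runs a rail 12 mm thick that stands 22 mm above the top face. It turns up to about 9 degrees.
- slide_tray: Flat dark grey anodised aluminium slide tray, 180 mm long (its own y), 92 mm wide (x), 6 mm thick, about 0.2 kg, lying loose on the ledge, its length roughly along the ledge (up to about 10 degrees off). Origin: centre of its underside. A rim 6 mm high and 8 mm wide runs round it. It slides freely on the wood under a light push and would topple off with more than half its length out.
- slides: Six glass microscope slides with white label ends, side by side inside the tray's rim (76 mm by 163 mm in all), their tops 4.2 mm above the tray's underside, 1.8 mm below the top of the rim. Fixed in the tray; same origin and axes as the tray. Not to be touched.
- slide_box: Open blue box of microscope slides standing on edge in two rows, 210 mm by 170 mm, 35 mm tall, fixed on the table beyond one end of the riser, left or right: it shows which end is meant. (Beyond the other end lies a white foam pinning board with a tan top and rows of pinned black beetles.) Origin: centre of its underside.
- jar_amber: Amber jar with a black lid, 36 mm across, 58 mm tall, standing loose at the back of the ledge behind the tray's lane. Origin: centre of its underside.
- jar_clear: Pale green glass jar with a white lid, 36 mm across, 52 mm tall, standing loose at the back of the ledge. Origin: centre of its underside.
- pin_pot: Red pot of pins, 36 mm across, pot 35 mm tall with pins to 56 mm, standing loose at the back of the ledge. Origin: centre of its underside.
- unit_tray: White open card tray with pinned beetles, 90 mm by 120 mm, 42 mm tall, loose on the table in front of the riser, on the robot's right. Origin: centre of its underside.
- pinning_block: Small stepped wooden block, 30 mm by 75 mm, 30 mm tall, loose on the table in front of the riser. Origin: centre of its underside.
- petri_dish: White shallow dish, 90 mm across, 14 mm tall, loose on the table in front of the riser, on the robot's left. Origin: centre of its underside.
- forceps: Steel forceps, 110 mm long (along its own y), 5 mm thick, loose on the table behind the riser. Origin: its middle, on the table.
There are look-alikes about, which are no part of the job. There is more than one size of the slide_tray; the job needs the largest.

How it is judged:
By the outcome, as a careful person would: the job done as asked, in the order asked, and still so for the second after the job is handed in, with the robot touching nothing.
It also fails if it takes over 45 s, if anything falls off the work surface, if the arm or the gripper's body presses on something with over 40 N, if the wrist force passes 120 N, or if a joint passes its speed limit or range.

## Working session

There is one attempt and no reset: what is moved stays moved. The work goes in short steps, Python scripts to look and compute and a tool call to move; the robot and the scene stay as the last step left them, time stands still between calls to the robot, and variables do not carry over. Pictures are saved under pics/ and viewed, at most 10 in all, crops included, and the job is handed in when it is done.

Besides the shell and the picture viewer there is one more tool, called after "Request:" by a JSON object that holds its "op" and its "data". send_rows: Moves the arm, as the interface text tells. Its arguments: {"type":"object","properties":{"deltas":{"type":"string"},"claw":{"type":"number"},"force":{"type":"number"}},"required":["deltas"]}

```bash
mkdir -p pics
cat > h.py <<'E'
import numpy as np, cv2
from station import bot
def world(p,u,v):
    d=p["depth"][v,u]; u=np.asarray(u,float); v=np.asarray(v,float)
    c=np.stack([(u-p["cx"])/p["fx"]*d,-(v-p["cy"])/p["fy"]*d,-d,np.ones_like(d)],-1)
    return (c@np.linalg.inv(p["camera_from_world"]).T)[...,:3]
def proj(p,X):
    c=p["camera_from_world"]@np.append(X,1); return (p["cx"]-p["fx"]*c[0]/c[2], p["cy"]+p["fy"]*c[1]/c[2])
E
python3 - <<'E'
from h import *
o=bot.get_obs(); print({k:np.round(o[k],3) for k in("t","eef_pos","tool_rot","contact_force","gripper_width")},bot.tips_ahead)
ims=[]
for n in("top","side"):
    p=bot.read_camera(n); ims.append(p["img"])
    print(n,p.keys(),p["fx"],np.round(p["camera_from_world"],3).tolist())
    for q in("riser","slide_tray","slides","slide_box","jar_amber","jar_clear","pin_pot"):
        for r in bot.landmark_of(p,q): print(q,np.round(r["xyz"],3),round(r["confidence"],2),np.round(proj(p,r["xyz"])))
    for r in bot.masks_of(p,"slide_tray"):
        v,u=np.nonzero(r["mask"]); X=world(p,u,v); m=p["depth"][v,u]>0
        print("mask",round(r["confidence"],2),len(u),u.mean(),v.mean(),np.median(X[m],0),cv2.minAreaRect((X[m][:,:2]*1000).astype(np.float32)))
    cv2.imwrite(f"pics/{n}0.png",cv2.resize(p["img"],(800,600))[:,:,::-1])
E
```

```text
{'t': np.float64(0.0), 'eef_pos': array([ 0.28 , -0.614,  0.238]), 'tool_rot': array([-0.001,  0.977,  0.212, -0.   ]), 'contact_force': array([ 0.041, -0.182, -0.355]), 'gripper_width': np.float64(1.001)} 0.008
top dict_keys(['img', 'depth', 'fx', 'fy', 'cx', 'cy', 'camera_from_world', 'shot']) 470.19123824729104 [[-0.013, -1.0, 0.01, -0.002], [0.998, -0.012, 0.061, -0.505], [-0.061, 0.011, 0.998, -1.804], [0.0, 0.0, 0.0, 1.0]]
riser [ 0.53   0.035 -0.001] 0.74 [232. 185.]
slide_tray [ 0.316  0.171 -0.001] 0.76 [197. 241.]
slide_tray [ 0.608 -0.151  0.087] 0.71 [281. 162.]
slide_tray [ 0.781 -0.191 -0.   ] 0.68 [289. 121.]
slide_tray [ 0.509 -0.001  0.089] 0.56 [242. 189.]
slides [0.315 0.172 0.002] 0.85 [197. 241.]
slides [ 0.781 -0.195  0.   ] 0.74 [290. 121.]
slides [ 0.506 -0.     0.088] 0.68 [241. 190.]
slide_box [0.559 0.534 0.004] 0.84 [104. 179.]
jar_amber [0.596 0.015 0.086] 0.54 [237. 166.]
jar_clear [0.58  0.236 0.086] 0.67 [178. 171.]
pin_pot [ 0.611 -0.152  0.09 ] 0.58 [282. 161.]
mask 0.71 461 196.49240780911063 240.48590021691973 [0.31898102 0.17459613 0.00432184] ((3
[... 1511 characters left out ...]
617486 [0.31465441 0.17619369 0.00361415] ((313.28009033203125, 173.8929901123047), (121.29914093017578, 63.67684555053711), 43.24136734008789)
mask 0.75 294 204.60884353741497 171.9047619047619 [ 0.77934241 -0.19134627  0.00308388] ((779.0708618164062, -194.2208251953125), (115.8189697265625, 71.42144775390625), 33.67577362060547)
mask 0.67 1075 256.2986046511628 193.54697674418605 [0.50613687 0.00754027 0.09514033] ((506.232177734375, -1.9590911865234375), (186.14404296875, 93.70686340332031), 86.45687103271484)
mask 0.39 7816 141.02494882292734 343.3698822927329 [0.55581074 0.54052866 0.02588349] ((570.06298828125, 518.673095703125), (199.5863037109375, 242.41455078125), 86.2134780883789)
```

View pics/top0.png

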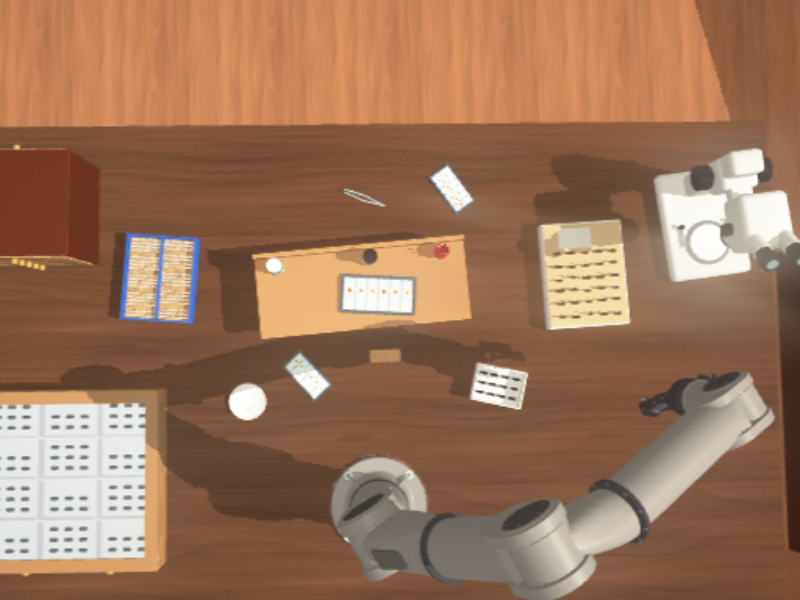

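Run:
```python
from h import *
p=bot.read_camera("top"); 
cv2.imwrite("pics/top1.png",cv2.resize(p["img"][130:230,160:310],(780,520),interpolation=cv2.INTER_CUBIC)[:,:,::-1])
v,u=np.mgrid[0:384,0:512]; v=v.ravel();u=u.ravel(); X=world(p,u,v)
m=(X[:,2]>.082)&(X[:,2]<.10)&(X[:,0]>.38)&(X[:,0]<.68)&(X[:,1]>-.27)&(X[:,1]<.33)
m=cv2.morphologyEx(m.reshape(384,512).astype(np.uint8),cv2.MORPH_OPEN,np.ones((3,3)))
n,l,s,c=cv2.connectedComponentsWithStats(m); k=1+s[1:,4].argmax()
Y=X[(l==k).ravel()]; print("riser top",s[k],cv2.minAreaRect((Y[:,:2]*1000).astype(np.float32)),cv2.boxPoints(cv2.minAreaRect((Y[:,:2]*1000).astype(np.float32))).round())
for n in("top","side"):
  q=bot.read_camera(n)
  for r in bot.masks_of(q,"riser")[:1]:
    vv,uu=np.nonzero(r["mask"]);Z=world(q,uu,vv);Z=Z[(Z[:,2]>.084)&(Z[:,2]<.098)]
    R=cv2.minAreaRect((Z[:,:2]*1000).astype(np.float32));print(n,R,cv2.boxPoints(R).round())
  for r in bot.masks_of(q,"slide_tray"):
    vv,uu=np.nonzero(r["mask"]);Z=world(q,uu,vv);Z=Z[(Z[:,2]>.088)&(Z[:,2]<.102)]
    if len(Z)>400:
      R=cv2.minAreaRect((Z[:,:2]*1000).astype(np.float32));print(n,"tray",R,cv2.boxPoints(R).round())
```

```text
riser top [ 163  154  139   63 5701] ((525.0836181640625, 34.1827392578125), (189.28758239746094, 500.9005126953125), 4.753131866455078) [[ 410.  276.]
 [ 452. -223.]
 [ 640. -208.]
 [ 599.  292.]]
top ((525.1732177734375, 33.982574462890625), (189.3084259033203, 499.6520080566406), 4.864903926849365) [[ 410.  275.]
 [ 452. -223.]
 [ 641. -207.]
 [ 598.  291.]]
top tray ((511.4404602050781, -2.5094833374023438), (179.9358367919922, 93.37185668945312), 86.51507568359375) [[459. -89.]
 [553. -95.]
 [564.  84.]
 [470.  90.]]
side ((523.519775390625, 35.3209228515625), (197.4043426513672, 504.78179931640625), 4.615159511566162) [[ 405.  279.]
 [ 445. -224.]
 [ 642. -208.]
 [ 602.  295.]]
side tray ((509.5792541503906, -3.8431930541992188), (194.55101013183594, 101.29933166503906), 86.82367706298828) [[ 454.  -98.]
 [ 555. -104.]
 [ 566.   90.]
 [ 464.   96.]]
```

View pics/top1.png

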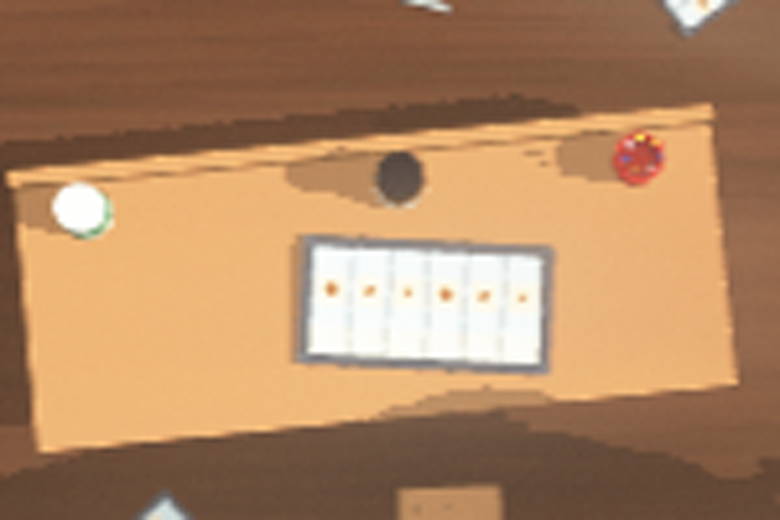

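The candidates, in raw top-view pixels:
- (197,241): a tray of about 120x60 mm on the table.
- (289,121): a tray of about 120x60 mm on the table.
- (242,188): a tray of about 180x93 mm on the riser. It is the largest and lies on the ledge, so it's the one meant.

The crop shows that tray at crop pixels (300..550, 235..370), with the amber jar behind it at (400,178), the red pot at (638,158) and the white-lidded jar at (82,208). The blue box is on the left (+y), so I'll push toward +y.

```bash
cat >> h.py <<'E'
PSI=np.radians(4.8); C=np.array([.530,.035])
EX=np.array([np.cos(PSI),np.sin(PSI)]); EY=np.array([-np.sin(PSI),np.cos(PSI)])
from scipy.spatial.transform import Rotation as Ro
def go(xr,yr,z,phi=94.8):
    o=bot.get_obs(); R=Ro.from_quat(np.roll(o["tool_rot"],-1)).as_matrix()
    t=np.append(C+xr*EX+yr*EY,z); now=np.degrees(np.arctan2(R[1,0],R[0,0]))
    e=o["eef_pos"][:2]-C
    print("at xr,yr,z",np.round([e@EX,e@EY,o["eef_pos"][2]],4),"phi",round(now,2),"F",np.round(o["contact_force"],1),"t",o["t"])
    print("delta",np.round(R.T@(t-o["eef_pos"]),4),"spin",round(now-phi,2))
E
python3 -c "
from h import *
go(-.022,-.175,.239)"
```

```text
at xr,yr,z [-0.3034 -0.626   0.2393] phi 24.51 F [0.6 0.1 0.2] t 1.25
delta [ 4.170e-01 -3.297e-01  3.000e-04] spin -70.29
```

Request:
{"op": "send_rows", "data": {"deltas": "0.417 -0.330 0 -70.3; 0.417 -0.330 0 -70.3; 0.417 -0.330 0 -70.3; 0.417 -0.330 0 -70.3; 0.417 -0.330 0 -70.3", "claw": 0.5}}

```text
t: 1.75
eef_pos: [0.3947, -0.3899, 0.2396]
tool_rot: [0.0, 0.83, 0.558, 0.0]
contact_force: [0.3, -0.5, 0.4]
gripper_width: 0.504
grasp_force: 0.0
```

```bash
python3 -c "
from h import *
go(-.022,-.175,.239)"
```

```text
at xr,yr,z [-0.1704 -0.4121  0.2396] phi 67.83 F [ 0.3 -0.5  0.4] t 1.75
delta [0.2786 0.0247 0.0005] spin -26.97
```

Request:
{"op": "send_rows", "data": {"deltas": "0.279 0.025 0 -27; 0.279 0.025 0 -27; 0.279 0.025 0 -27; 0.279 0.025 0 -27; 0.279 0.025 0 -27"}}

```text
t: 2.25
eef_pos: [0.5107, -0.1686, 0.2397]
tool_rot: [0.0, 0.679, 0.734, 0.0]
contact_force: [1.0, -0.9, 0.1]
gripper_width: 0.504
grasp_force: 0.0
```

```bash
python3 -c "
from h import *
go(-.022,-.175,.125)"
```

```text
at xr,yr,z [-0.0363 -0.2013  0.2397] phi 94.49 F [ 1.  -0.9  0.1] t 2.25
delta [0.0264 0.0141 0.1147] spin -0.31
```

Request:
{"op": "send_rows", "data": {"deltas": "0.026 0.014 0.03 -0.3; 0.026 0.014 0.08 -0.3; 0.026 0.014 0.115 -0.3; 0.026 0.014 0.115 -0.3; 0.026 0.014 0.115 -0.3"}}

```text
t: 2.75
eef_pos: [0.5222, -0.1433, 0.1248]
tool_rot: [-0.0, 0.677, 0.736, -0.0]
contact_force: [0.1, 0.0, -0.5]
gripper_width: 0.502
grasp_force: 0.0
```

Run:
```python
from h import *
go(-.022,-.175,.105)
p=bot.read_camera("wrist"); cv2.imwrite("pics/w0.png",p["img"][:,:,::-1])
p=bot.read_camera("side"); cv2.imwrite("pics/s0.png",cv2.resize(p["img"][130:270,160:340],(774,602)[:2],interpolation=cv2.INTER_CUBIC)[:600,:,::-1])
for r in bot.masks_of(p,"slide_tray")[:1]: print(r["confidence"])
```

```text
at xr,yr,z [-0.0227 -0.177   0.1248] phi 94.77 F [ 0.1  0.  -0.5] t 2.75
delta [0.002  0.0007 0.0198] spin -0.03
0.84
```

View pics/s0.png

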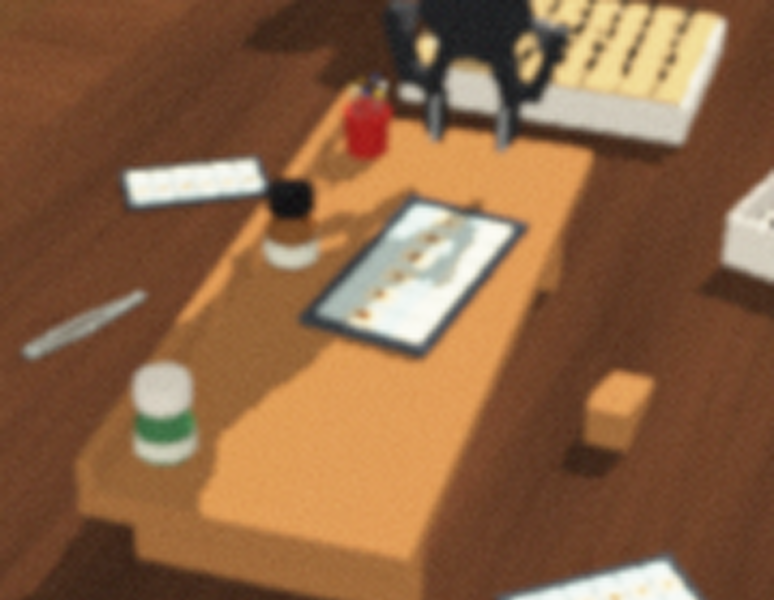

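View pics/w0.png

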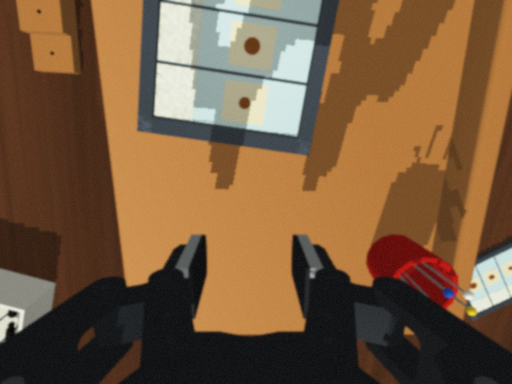

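The side crop shows the fingertips at (435,135) and (505,140), behind the tray's far end (410–525, 200–225). They are clear of the red pot at (365,130). The wrist view shows the tray end at (140–310, 140) ahead of the fingers. Next I'll feel for the wood gently.

Request:
{"op": "send_rows", "data": {"deltas": "0.002 -0.004 0.020 0; 0.002 -0.004 0.020 0; 0.002 -0.004 0.022 0; 0.002 -0.004 0.024 0; 0.002 -0.004 0.025 0"}}

```text
t: 3.4
eef_pos: [0.5184, -0.1417, 0.1]
tool_rot: [0.001, 0.677, 0.736, 0.0]
contact_force: [-1.0, 1.1, -0.4]
gripper_width: 0.5
grasp_force: 0.0
```

Request:
{"op": "send_rows", "data": {"deltas": "0 0 0.001 0; 0 0 0.001 0; 0 0 0.002 0; 0 0 0.002 0"}}

```text
t: 3.8
eef_pos: [0.5178, -0.1415, 0.0972]
tool_rot: [-0.0, 0.677, 0.736, -0.0]
contact_force: [-0.0, 0.9, 0.5]
gripper_width: 0.5
grasp_force: 0.0
```

Request:
{"op": "send_rows", "data": {"deltas": "0 0 0.001 0; 0 0 0.001 0; 0 0 0.002 0; 0 0 0.002 0"}}

```text
t: 4.2
eef_pos: [0.5179, -0.1415, 0.0962]
tool_rot: [0.0, 0.677, 0.736, -0.0]
contact_force: [-2.4, 0.9, 9.4]
gripper_width: 0.499
grasp_force: 5.0
```

Request:
{"op": "send_rows", "data": {"deltas": "0 0 0.001 0; 0 0 0.001 0; 0 0 0.002 0; 0 0 0.002 0"}}

```text
t: 4.6
eef_pos: [0.518, -0.1415, 0.0961]
tool_rot: [0.001, 0.677, 0.736, -0.001]
contact_force: [-9.0, 2.0, 29.9]
gripper_width: 0.502
grasp_force: 14.7
```

Contact with the wood comes at TCP z of about 0.0962. I'll lift so the tips clear it by 2.5 mm.

Request:
{"op": "send_rows", "data": {"deltas": "0 0 -0.005 0; 0 0 -0.005 0"}}

```text
t: 4.8
eef_pos: [0.5183, -0.1417, 0.099]
tool_rot: [0.001, 0.677, 0.736, 0.0]
contact_force: [0.9, 0.5, -0.7]
gripper_width: 0.496
grasp_force: 0.0
```

```bash
python3 -c "
from h import *
go(-.027,-.115,.0987)"
```

```text
at xr,yr,z [-0.0264 -0.1751  0.099 ] phi 94.78 F [ 0.9  0.5 -0.7] t 4.8
delta [ 0.0601 -0.0006  0.0003] spin -0.02
```

Request:
{"op": "send_rows", "data": {"deltas": "0.007 0 0 0; 0.014 0 0 0; 0.021 0 0 0; 0.027 0 0 0; 0.033 0 0 0"}}

```text
t: 5.3
eef_pos: [0.5149, -0.1078, 0.0981]
tool_rot: [-0.0, 0.677, 0.736, -0.0]
contact_force: [0.5, -0.6, 0.1]
gripper_width: 0.496
grasp_force: 0.7
```

Request:
{"op": "send_rows", "data": {"deltas": "0.006 0 0 0; 0.012 0 0 0; 0.018 0 0 0; 0.024 0 0 0; 0.030 0 0 0"}}

```text
t: 5.8
eef_pos: [0.5125, -0.0783, 0.0983]
tool_rot: [0.0, 0.677, 0.736, -0.0]
contact_force: [1.1, -2.0, -1.2]
gripper_width: 0.498
grasp_force: 0.6
```

```bash
cat >> h.py <<'E'
def tray():
    for n in ("top","side"):
        q=bot.read_camera(n)
        for r in bot.masks_of(q,"slide_tray"):
            vv,uu=np.nonzero(r["mask"]);Z=world(q,uu,vv);Z=Z[(Z[:,2]>.088)&(Z[:,2]<.102)]
            if len(Z)>300:
                R=cv2.minAreaRect((Z[:,:2]*1000).astype(np.float32));e=np.array(R[0])/1000-C
                B=cv2.boxPoints(R)/1000-C
                print(n,"tray xr,yr",np.round([e@EX,e@EY],4),"size",np.round(R[1]),"yaw rel",round((R[2]+45)%90-45-4.8,2),"yr range",np.round([(B@EY).min(),(B@EY).max()],4))
    return
E
python3 -c "
from h import *
go(-.027,0,.0987);tray()"
```

```text
at xr,yr,z [-0.0269 -0.1115  0.0983] phi 94.78 F [ 1.1 -2.  -1.2] t 5.8
delta [ 1.115e-01 -1.000e-04 -4.000e-04] spin -0.02
top tray xr,yr [-0.0247 -0.0061] size [170.  97.] yaw rel -5.42 yr range [-0.0954  0.0832]
side tray xr,yr [-0.0311 -0.012 ] size [ 99. 199.] yaw rel -3.34 yr range [-0.1141  0.09  ]
```

Request:
{"op": "send_rows", "data": {"deltas": "0.008 0 0 0; 0.016 0 0 0; 0.024 0 0 0; 0.032 0 0 0; 0.040 0 0 0"}}

```text
t: 6.5
eef_pos: [0.5091, -0.0381, 0.0983]
tool_rot: [-0.0, 0.677, 0.736, -0.0]
contact_force: [-0.2, -2.1, 1.0]
gripper_width: 0.502
grasp_force: 0.9
```

Request:
{"op": "send_rows", "data": {"deltas": "0.008 0 0 0; 0.016 0 0 0; 0.024 0 0 0; 0.032 0 0 0; 0.040 0 0 0"}}

```text
t: 7.0
eef_pos: [0.5058, 0.0016, 0.0983]
tool_rot: [-0.0, 0.677, 0.736, -0.0]
contact_force: [-0.3, -1.2, 0.3]
gripper_width: 0.498
grasp_force: 0.9
```

```bash
python3 -c "
from h import *
go(-.027,.09,.0987);tray()
p=bot.read_camera('top'); cv2.imwrite('pics/top2.png',cv2.resize(p['img'][130:230,130:280],(780,520),interpolation=cv2.INTER_CUBIC)[:,:,::-1])
"
```

```text
at xr,yr,z [-0.027  -0.0312  0.0983] phi 94.78 F [-0.3 -1.2  0.3] t 7.0
delta [ 1.212e-01 -1.000e-04 -4.000e-04] spin -0.02
top tray xr,yr [-0.0359  0.0809] size [ 94. 158.] yaw rel -0.29 yr range [0.0017 0.1601]
side tray xr,yr [-0.0391  0.0718] size [ 93. 186.] yaw rel 0.02 yr range [-0.0212  0.1647]
```

View pics/top2.png

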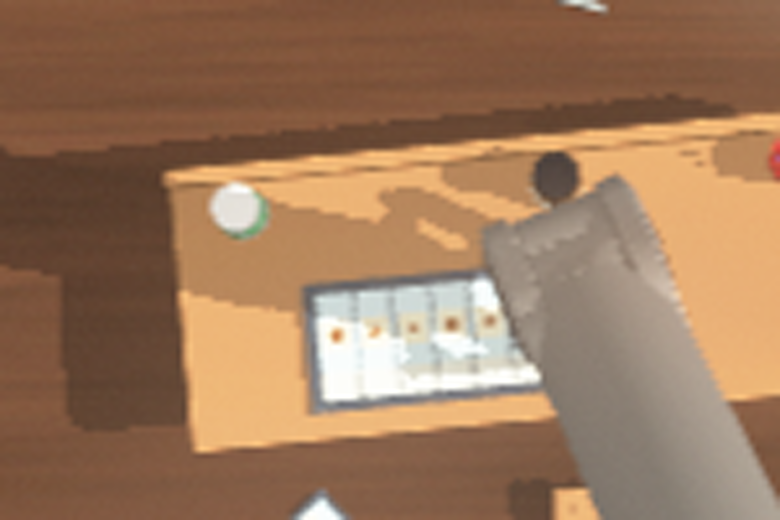

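The tray is now square with the ledge. Its leading edge is at crop x≈305–315, the riser end is at about 190, and both jars are clear. About 130 mm remain.

Request:
{"op": "send_rows", "data": {"deltas": "0.008 0 0 0; 0.016 0 0 0; 0.024 0 0 0; 0.032 0 0 0; 0.040 0 0 0"}}

```text
t: 7.75
eef_pos: [0.5024, 0.0417, 0.0983]
tool_rot: [-0.0, 0.677, 0.736, -0.0]
contact_force: [-0.2, -1.8, -0.2]
gripper_width: 0.498
grasp_force: 0.6
```

Request:
{"op": "send_rows", "data": {"deltas": "0.008 0 0 0; 0.016 0 0 0; 0.024 0 0 0; 0.032 0 0 0; 0.040 0 0 0"}}

```text
t: 8.25
eef_pos: [0.4992, 0.0813, 0.0983]
tool_rot: [0.0, 0.677, 0.736, 0.0]
contact_force: [-0.5, 0.2, -0.8]
gripper_width: 0.499
grasp_force: 0.5
```

Request:
{"op": "send_rows", "data": {"deltas": "0.008 0 0 0; 0.015 0 0 0; 0.021 0 0 0; 0.026 0 0 0; 0.030 0 0 0"}}

```text
t: 8.75
eef_pos: [0.4967, 0.1109, 0.0983]
tool_rot: [0.0, 0.677, 0.736, -0.0]
contact_force: [-0.0, -1.6, -0.3]
gripper_width: 0.499
grasp_force: 0.7
```

```bash
python3 -c "
from h import *
go(-.027,.099,.0987);tray()
p=bot.read_camera('top'); cv2.imwrite('pics/top3.png',cv2.resize(p['img'][130:230,130:280],(780,520),interpolation=cv2.INTER_CUBIC)[:,:,::-1])
"
```

```text
at xr,yr,z [-0.0268  0.0784  0.0983] phi 94.78 F [-0.  -1.6 -0.3] t 8.75
delta [ 0.0206 -0.0002 -0.0004] spin -0.02
top tray xr,yr [-0.0341  0.1973] size [ 92. 145.] yaw rel 0.29 yr range [0.1243 0.2702]
side tray xr,yr [-0.0377  0.1739] size [100. 198.] yaw rel 0.86 yr range [0.0742 0.2736]
```

View pics/top3.png

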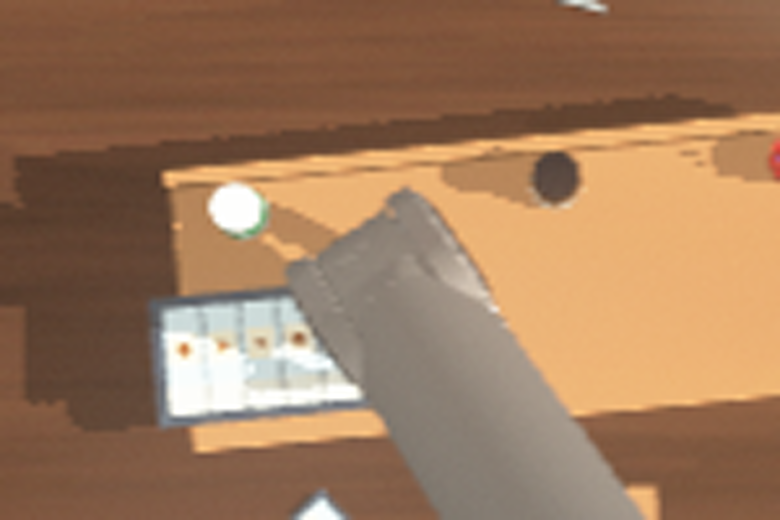

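The leading edge sticks out about 20 mm (crop x≈155 against 180) and the tray is still square, so 20 mm more.

Request:
{"op": "send_rows", "data": {"deltas": "0.005 0 0 0; 0.010 0 0 0; 0.015 0 0 0; 0.018 0 0 0; 0.020 0 0 0"}}

```text
t: 9.5
eef_pos: [0.495, 0.131, 0.0983]
tool_rot: [-0.0, 0.677, 0.736, -0.0]
contact_force: [0.6, -1.4, -0.8]
gripper_width: 0.498
grasp_force: 1.0
```

Request:
{"op": "send_rows", "data": {"deltas": "-0.004 0 0 0; -0.015 0 0 0; -0.030 0 0 0; -0.040 0 0 0; -0.040 0 0 0"}}

```text
t: 10.0
eef_pos: [0.4985, 0.0882, 0.0982]
tool_rot: [0.0, 0.678, 0.735, -0.0]
contact_force: [0.5, 0.8, 0.3]
gripper_width: 0.501
grasp_force: 0.0
```

Request:
{"op": "send_rows", "data": {"deltas": "0 0 -0.04 0; 0 0 -0.08 0; 0 0 -0.12 0; 0 0 -0.14 0; 0 0 -0.14 0"}}

```text
t: 10.5
eef_pos: [0.5003, 0.0917, 0.2417]
tool_rot: [0.002, 0.677, 0.736, 0.003]
contact_force: [0.2, -0.4, -0.7]
gripper_width: 0.497
grasp_force: 0.0
```

Request:
{"op": "send_rows", "data": {"deltas": "-0.05 0 0 0; -0.10 0 0 0; -0.15 0 0 0; -0.18 0 0 0; -0.18 0 0 0"}}

```text
t: 11.0
eef_pos: [0.5126, -0.0942, 0.2369]
tool_rot: [-0.0, 0.68, 0.733, -0.001]
contact_force: [-0.5, 0.8, -0.5]
gripper_width: 0.501
grasp_force: 0.0
```

```bash
python3 -c "
from h import *
go(-.027,.099,.0987);tray()
p=bot.read_camera('top')
for n in('jar_amber','jar_clear','pin_pot'):
  for r in bot.landmark_of(p,n)[:1]: print(n,np.round(r['xyz'],3))
for r in bot.masks_of(p,'riser')[:1]:
    vv,uu=np.nonzero(r['mask']);Z=world(p,uu,vv);Z=Z[(Z[:,2]>.084)&(Z[:,2]<.098)]
    R=cv2.minAreaRect((Z[:,:2]*1000).astype(np.float32));B=cv2.boxPoints(R)/1000-C;print(R[2],(B@EY).round(4))
cv2.imwrite('pics/top4.png',cv2.resize(p['img'][130:230,130:280],(780,520),interpolation=cv2.INTER_CUBIC)[:,:,::-1])
"
```

```text
at xr,yr,z [-0.0282 -0.1273  0.2369] phi 94.32 F [-0.5  0.8 -0.5] t 11.0
delta [ 0.2265 -0.0004  0.1379] spin -0.48
top tray xr,yr [-0.0326  0.1985] size [ 95. 183.] yaw rel 0.14 yr range [0.1071 0.29  ]
side tray xr,yr [-0.0377  0.1953] size [ 97. 194.] yaw rel 0.04 yr range [0.0982 0.2924]
jar_amber [0.598 0.014 0.089]
jar_clear [0.58  0.238 0.088]
pin_pot [ 0.612 -0.155  0.086]
4.823272705078125 [ 0.2492 -0.2508 -0.2507  0.2493]
```

View pics/top4.png

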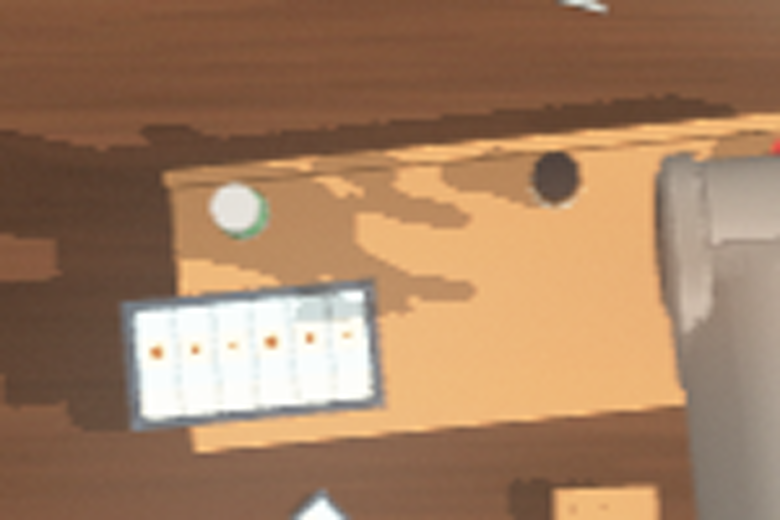

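The tray now sticks out 40 mm past the riser end (crop x 125 against 180) and is square to about 0.1°. Both jars and the pot haven't moved, and the arm is clear.

```bash
python3 -c "
from station import bot
print(bot.hand_in())"
```

```text
the job is handed in; nothing more can be done
None
```

The slide tray now sticks out about 40 mm past the riser's slide-box end, square with the ledge to about 0.1°. Both jars and the pin pot are where they were, the arm is clear of everything, and the job is handed in.

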